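# Find the inner pot that nests in the stirred bath

### The job

Of the three lidded inner pots, find by trying the one that nests fully home in the bath on the stirrer, its flange flat on the bath's rim, and leave it there, with the other two standing upright on the table. Once it is nested, hold the stirrer's jog button fully down for at least two seconds, then let it go. Keep the pots upright and do not disturb the other things on the table.

Things in the scene. Friction and masses are not known exactly. Their poses are not given: they have to be found in the camera images.
- pot_slim: Loose slim deep inner pot, aluminium, 0.2-0.4 kg, standing. Round skirt 40 mm across, 60 mm deep, 2 mm chamfer at its foot; on it a flange 80 mm across, 5 mm thick. Dark wooden bar handle over it along the body's x: 60 long, 12 wide (y), 14 tall, 87 to 101 mm above the underside, on 7 mm posts at x = +-24 mm. Origin: centre of underside. Home: flange on the rim, underside 60 mm below it.
- pot_middle: Loose middle inner pot, aluminium, 0.2-0.4 kg, standing. Round skirt 50 mm across, 45 mm deep, 2 mm chamfer at its foot; on it a flange 80 mm across, 5 mm thick. Dark wooden bar handle over it along the body's x: 60 long, 12 wide (y), 14 tall, 72 to 86 mm above the underside, on 7 mm posts at x = +-24 mm. Origin: centre of underside. Home: flange on the rim, underside 45 mm below it.
- pot_wide: Loose wide shallow inner pot, aluminium, 0.2-0.4 kg, standing. Round skirt 60 mm across, 30 mm deep, 2 mm chamfer at its foot; on it a flange 80 mm across, 5 mm thick. Dark wooden bar handle over it along the body's x: 60 long, 12 wide (y), 14 tall, 57 to 71 mm above the underside, on 7 mm posts at x = +-24 mm. Origin: centre of underside. Home: flange on the rim, underside 30 mm below it.
- bath_mouth (a point): Centre of the mouth of the bath on the stirrer, level with its rim, 105 mm above the table; turns with the stirrer. The bath is a fixed steel cylinder 90 mm across and 75 mm tall with a round flat-bottomed well. Which of three such baths, alike outside, stands here differs from start to start.
- bath_foot (a point): Centre of the bath's foot, on the stirrer's top. The wells of the three baths: 45 mm wide, 63 deep; 55 wide, 48 deep; 65 wide, 33 deep. Each takes just one pot home, with 2.5 mm to spare all round and 3 mm below; a wrong pot is too wide to enter, or bottoms out with its flange 12 mm or more above the rim.
- stirrer: Fixed grey stirrer base, a slab 205 mm (x) by 112 mm (y) by 30 mm tall. Origin: centre of its underside, on the table. The bath stands at x = +48 mm on it, the jog button at x = -68 mm. The two spare baths stand on a 30 mm dark board at the back of the table, farther off than 0.75 m; leave them alone.
- jog_top (a point): Centre of the top of the grey round jog button (30 mm across), on a black housing on the stirrer; press straight down. The point moves with the button.
- jog (a joint): Travel of the jog button in m: 0 when released, 0.006 fully down (takes 4.5 N); a spring returns it.
- muller: Bystander, loose: pale glass muller, 52 mm across, 92 mm tall, origin at the centre of its underside. Leave alone.
- dropper: Bystander, loose: amber dropper bottle, 30 mm across, 98 mm tall, origin at the centre of its underside. Leave alone.
- spice_jar: Bystander, loose: small jar with white lid, 44 mm across, 59 mm tall, origin at the centre of its underside. Leave alone.
- stone: Bystander, loose: grey stone, 38 x 50 x 32 mm, origin at the centre of its underside. Leave alone.
- dye_jar: Fixed bystander: wide glass jar of dye, 86 mm across, 126 mm tall, origin at the centre of its underside.
- cauldron: Fixed bystander: small black cauldron, 86 mm across, 49 mm tall, origin at the centre of its underside.

How it is judged:
By the outcome, as a careful person would: the job done as asked, in the order asked, and still so for the second after the job is handed in, with the robot touching nothing.
It also fails if it takes over 72 s, if anything falls off the work surface, if the arm or the gripper's body presses on something with over 40 N, if the wrist force passes 120 N, or if a joint passes its speed limit or range.

### The arm

A 6-joint arm with a two-finger parallel gripper is mounted at the origin on a cart in front of the work surface, level with it; the furniture and walls round the work are solid. World frame = base frame: x ahead of the robot, y to its left, z up, the work surface at z = 0. Lengths are in mm, angles in rad, forces in N, time in s.
With the tool pointing down it reaches from about 350 to 975 mm from the base axis. Payload 17.4 kg.
Tool frame: the origin (TCP) lies at the very end of the fingers, on their centre line; the grasp point (between the pads) lies 19 mm behind it; z points along the fingers, y is the line along which they close (so a half turn about z gives the same grasp; the last joint's range is limited). The gripper opens to 85 mm and grips with 20 to 120 N. Pads are 22 mm wide; open, the fingers measure 114 mm over their backs; the gripper's body (76 mm by 85 mm) begins 54 mm behind the grasp point. The pads swing forward as they close: fully open they stand 13 mm farther back than shut.
Start: joints at [1.062, 0.116, 1.442, -0, 1.584, -0.038], TCP at [306.188, 601.566, 207.603] pointing down, gripper open.
Joint ranges: [-2.83, 2.83], [-0.83, 2.19], [0.07, 2.5], [-1.14, 4.28], [0.01, 3], [-2.97, 2.97]. Speed limits (rad/s): [1.89, 1.89, 2.22, 3.14, 3.14, 3.14].

### API

Orientations are given as [roll, pitch, yaw] about the fixed x, y, z axes, in that order (R = Rz(yaw) Ry(pitch) Rx(roll)).
In Python, from station import * gives the robot as it stands. The module is installed in compiled form; this text tells all that it offers.
- The arm moves only by the shell command python3 -m jog 'ROWS'. ROWS is JSON, a list of rows, each an object with "delta_pos": the shift along the tool's x, y, z in cm, a list of three; "rot": the turn, a rotation vector about the tool's x, y, z in degrees, a list of three; "grip": the closure, from 0 (fully open) to 1 (shut). In form: [{"delta_pos": [tx, ty, tz], "rot": [ax, ay, az], "grip": grip}, ...]. A call has 1 to 10 rows; each row shifts and turns the commanded pose from where the row before left it, along the tool's axes as they then stand; what a row does not reach is not made up. A row lasts 1/12 s, in which the tool goes at most 41.7 mm and 7.16 degrees, less where a joint would pass 70% of its speed; a pose out of reach is approached as far as the arm can. A call is refused whole if a number of a shift passes 4.17 or a number of a turn 7.16, either way. A call with a gripper value outside its range is refused whole. The fingers move at their own pace and stop on an object; the grip force is fixed at half the most. Time passes only in rows, so rows that do not move let the fingers close. It gives the time, the measured TCP pose, the force, the opening and the grip force at its end, in the units of the state.
- get_obs(): the state, without advancing time (a new reading comes with each control period).
- capture(name): name is "scene" or "side" or "wrist"; returns a dict with "img" (400x640x3 uint8, red, green, blue), "fx", "fy", "cx", "cy" (pixels), "view" (4x4, takes a point from world to camera coordinates); the wrist camera has in their place "T_tool_cam" (4x4, takes a point from camera to tool coordinates, whose origin is the TCP and whose axes are the flange's). Camera axes: x right, y up, looking along -z (the intrinsics and any distortion apply to the point x, -y, -z); pixel columns grow to the right and rows downward; lengths in mm; the calibration is good to about 2 mm. The wrist camera is an equidistant fisheye: a pixel r from the principal point sees the ray r / f radians off the axis. A picture is of the moment at which its call begins: read the wrist's pose just before it. There is no depth.
- sign_off(): hands the job in; it is judged then, once.
The state is a dict: "clock": time; "q": joint angles; "joint_vel": joint speeds; "joint_efforts": joint torques, N m; "tool_pos": TCP position; "tcp_rot": TCP orientation; "ft_force": force on the tool from outside, world axes, zero at the start; "moment": the same for the moment, N m; "grip_width": opening from 0.0 (shut) to 1.0 (fully open); "finger_force": force on a finger pad.
Only numpy, scipy, OpenCV 4.12 (cv2) and the standard library are available. Lean on these libraries where they do the work, as an engineer would, in place of code of your own. Each camera call takes 0.05 s, during which the arm holds its last target. There are 200 camera calls.

## Working session

There is one attempt and no reset: what is moved stays moved. The work goes in short steps, Python scripts to look and compute and a shell command to move; the robot and the scene stay as the last step left them, time stands still between calls to the robot, and variables do not carry over. Pictures are saved under pics/ and viewed, at most 10 in all, crops included, and the job is handed in when it is done.

```bash
mkdir -p pics
cat > h.py <<'E'
from station import *
import numpy as np, cv2
from scipy.spatial.transform import Rotation as R
def snap(cam,fn=None):
    o=get_obs(); c=capture(cam); c['o']=o
    if fn: cv2.imwrite('pics/'+fn,c['img'][:,:,::-1])
    return c
def ray(c,u,v):
    """world origin, direction"""
    if 'view' in c:
        d=np.array([(u-c['cx'])/c['fx'],-(v-c['cy'])/c['fy'],-1.]); T=np.linalg.inv(c['view'])
    else:
        x,y=(u-c['cx'])/c['fx'],(v-c['cy'])/c['fy']; t=np.hypot(x,y); s=np.sin(t)/t if t>1e-9 else 1
        d=np.array([x*s,-y*s,-np.cos(t)])
        W=np.eye(4); W[:3,:3]=R.from_euler('xyz',c['o']['tcp_rot']).as_matrix(); W[:3,3]=c['o']['tool_pos']
        T=W@c['T_tool_cam']
    return T[:3,3],T[:3,:3]@d
def onz(c,u,v,z):
    p,d=ray(c,u,v); return p+d*(z-p[2])/d[2]
E
python3 - <<'E'
from h import *
print(get_obs())
a=snap('scene','s.png');b=snap('side','d.png');w=snap('wrist','w.png')
for c in(a,b): print(np.linalg.inv(c['view'])[:3].round(2).tolist(),c['fx'],c.keys())
print(w['T_tool_cam'].round(3).tolist(),w['fx'])
E
```

```text
{'clock': 0.0, 'q': array([ 1.06217675e+00,  1.16497672e-01,  1.44228595e+00,  1.57551662e-05,
        1.58399698e+00, -3.78040660e-02]), 'joint_vel': array([-0.00145598,  0.00074021, -0.00014462, -0.00089196, -0.00021027,
        0.0003171 ]), 'joint_efforts': array([ 2.15208693e-04, -7.31997085e+01, -6.32479405e+01, -1.11875017e-04,
        6.26366134e-03,  1.76598900e-05]), 'tool_pos': array([306.08569497, 601.36013568, 206.84146685]), 'tcp_rot': array([-3.14040615e+00, -6.06413418e-05,  2.67077731e+00]), 'ft_force': array([-0.27657717, -0.1524478 , -0.27372375]), 'moment': array([ 0.02542416, -0.00927729,  0.02441748]), 'finger_force': 0.0, 'grip_width': 0.9984129070748503}
[[-0.9, 0.3, -0.32, 104.89], [-0.44, -0.61, 0.66, 1074.43], [0.0, 0.73, 0.68, 961.25]] 416.05756304691664 dict_keys(['img', 'fx', 'fy', 'cx', 'cy', 'view', 'o'])
[[-1.0, 0.08, -0.06, 503.25], [-0.09, -0.66, 0.74, 960.45], [0.02, 0.75, 0.67, 740.61]] 403.7656652575647 dict_keys(['img', 'fx', 'fy', 'cx', 'cy', 'view', 'o'])
[[0.001, 0.962, 0.273, 67.84], [1.0, -0.001, -0.001, 0.678], [-0.001, 0.273, -0.962, -165.282], [0.0, 0.0, 0.0, 1.0]] 309.70691628693146
```

View pics/s.png

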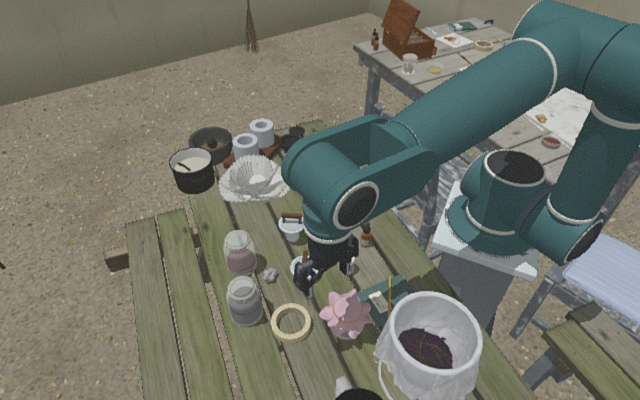

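View pics/d.png

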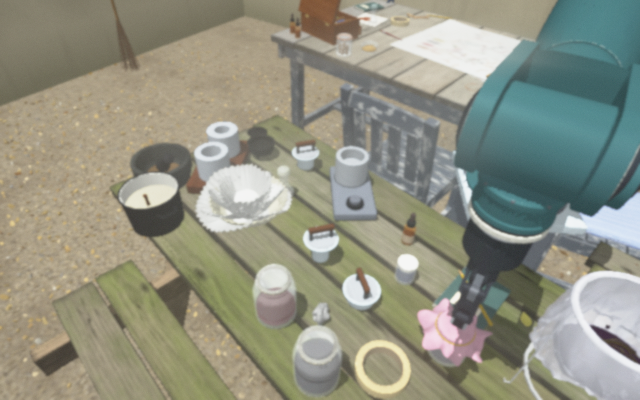

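View pics/w.png

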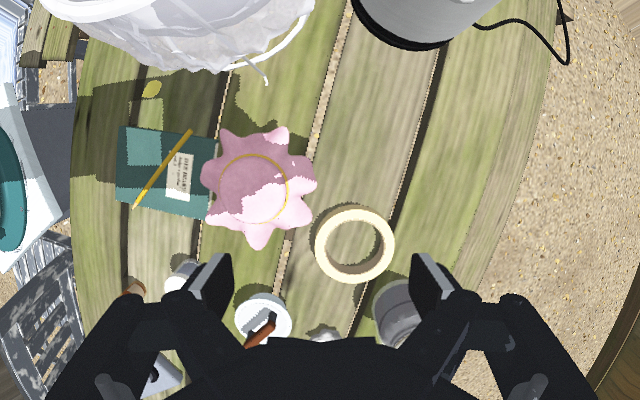

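The side view shows three pots at about (306,155), (321,240) and (362,290). The bath is at (352,155), the jog button at (354,202), the dropper at (410,230) and the spice jar at (406,268). I'll enlarge that region next.

Run:
```python
from h import *
im=cv2.imread('pics/d.png')[125:320,245:440]
cv2.imwrite('pics/dc.png',cv2.resize(im,None,fx=3,fy=3,interpolation=cv2.INTER_CUBIC))
```

```text
(no output)
```

View pics/dc.png

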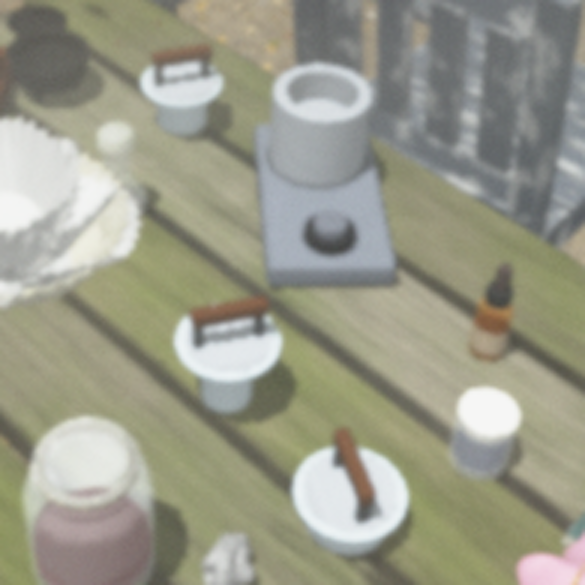

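The well is about 0.72 of the bath's width, so it is the 65 mm shallow one and takes the wide pot, which is the nearest (side pixel about (362,290)). The skirts suggest slim at (321,240) and middle at (306,155). I'll work out positions.

Run:
```python
from h import *
c=snap('side')
P=lambda n,x,y,z:print(n,onz(c,245+x/3-.3,125+y/3-.3,z).round(0))
P('wide flange',350,492,35);P('h end a',344,432,71);P('h end b',371,495,71)
P('bath mouth',323,93,105);P('well bottom?',323,105,72)
P('jog',330,227,55)
for x,y in((270,285),(397,277)):P('stirrer top corner',x,y-12,30)
P('slim',228,342,65);P('mid',182,86,50);P('spice',487,415,59);P('dropper',503,270,98);P('stone',230,555,25)
P('slim h',195,312,101);P('slim h',267,300,101)
P('mid h',153,55,86);P('mid h',210,50,86); P('?',15,30,49)
```

```text
wide flange [441. 442.  35.]
h end a [449. 419.  71.]
h end b [430. 470.  71.]
bath mouth [476.  62. 105.]
well bottom? [474.  35.  72.]
jog [462. 186.  55.]
stirrer top corner [510. 222.  30.]
stirrer top corner [403. 200.  30.]
slim [537. 337.  65.]
mid [612. -10.  50.]
spice [345. 382.  59.]
dropper [331. 269.  98.]
stone [521. 496.  25.]
slim h [562. 344. 101.]
slim h [510. 325. 101.]
mid h [639.  -7.  86.]
mid h [586. -22.  86.]
? [795. -89.  49.]
```

```bash
python3 -m jog '[{"delta_pos":[0,0,0],"rot":[0,0,7.1],"grip":0},{"delta_pos":[0,0,0],"rot":[0,0,7.1],"grip":0},{"delta_pos":[0,0,0],"rot":[0,0,7.1],"grip":0},{"delta_pos":[0,0,0],"rot":[0,0,7.1],"grip":0},{"delta_pos":[0,0,0],"rot":[0,0,7.1],"grip":0},{"delta_pos":[0,0,0],"rot":[0,0,7.1],"grip":0}]'
python3 -m jog '[{"delta_pos":[-2.4,0.88,0],"rot":[0,0,0],"grip":0},{"delta_pos":[-2.4,0.88,0],"rot":[0,0,0],"grip":0},{"delta_pos":[-2.4,0.88,0],"rot":[0,0,0],"grip":0},{"delta_pos":[-2.4,0.88,0],"rot":[0,0,0],"grip":0},{"delta_pos":[-2.4,0.88,0],"rot":[0,0,0],"grip":0},{"delta_pos":[-2.4,0.88,0],"rot":[0,0,0],"grip":0},{"delta_pos":[-2.4,0.88,0],"rot":[0,0,0],"grip":0},{"delta_pos":[-2.4,0.88,0],"rot":[0,0,0],"grip":0},{"delta_pos":[0,0,0],"rot":[0,0,0],"grip":0},{"delta_pos":[0,0,0],"rot":[0,0,0],"grip":0}]'
python3 - <<'E'
from h import *
c=snap('wrist','w2.png'); print(c['o']['tool_pos'],c['o']['tcp_rot'])
E
```

```text
clock: 0.7
tool_pos: [306.1, 601.5, 207.4]
tcp_rot: [-3.141, 0.0, 1.921]
ft_force: [-0.1, -0.8, -0.1]
grip_width: 1.002
finger_force: 0.0
clock: 1.53
tool_pos: [439.8, 445.4, 207.5]
tcp_rot: [-3.141, 0.0, 1.925]
ft_force: [0.3, -0.2, -0.2]
grip_width: 1.0
finger_force: 0.0
[439.82230244 445.3670472  207.5467745 ] [-3.14147826e+00  1.27173095e-05  1.92538129e+00]
```

View pics/w2.png

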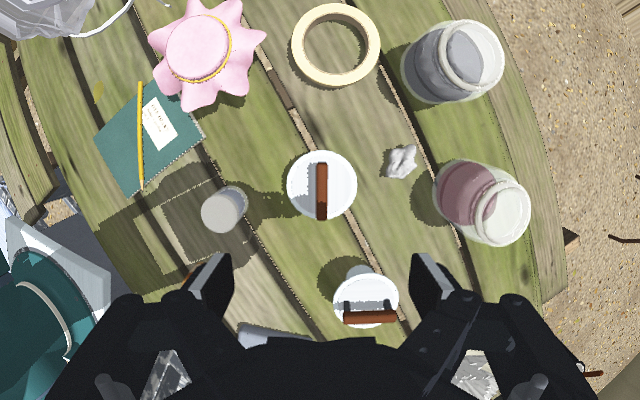

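The wide pot's handle runs from (321,163) to (321,219), aligned with the tool's x. The slim pot is at (366,300). I'll measure with a colour mask.

```bash
cat >> h.py <<'E'
def brown(c):
    h=cv2.cvtColor(c['img'],cv2.COLOR_RGB2HSV)
    m=cv2.inRange(h,(0,110,40),(14,255,190)); m=cv2.morphologyEx(m,cv2.MORPH_OPEN,np.ones((3,3)))
    n,_,s,k=cv2.connectedComponentsWithStats(m); return [(s[i],k[i],cv2.minAreaRect(np.argwhere(_==i)[:,::-1].astype(np.float32))) for i in range(1,n) if s[i,4]>80]
def totool(c,p):
    W=R.from_euler('xyz',c['o']['tcp_rot']).as_matrix(); return (W.T@(p-c['o']['tool_pos']))/10
E
python3 - <<'E'
from h import *
c=snap('wrist')
for s,k,r in brown(c):
    z=101 if k[1]>260 else 71
    p=cv2.boxPoints(r); p=p[np.argsort(p[:,0]+p[:,1]*3 if r else 0)]
    print(s,k,r); print([onz(c,*q,z).round(1)[:2].tolist() for q in p], totool(c,onz(c,*k,z)).round(2),onz(c,*k,z).round(1))
E
```

```text
[317 164  11  57 578] [321.61764706 191.5467128 ] ((322.0, 192.0), (56.0, 10.0), 90.0)
[[428.2, 469.4], [437.3, 472.8], [448.2, 415.1], [457.8, 418.7]] [-0.21  0.23 13.65] [442.1 444.9  71. ]
[344 310  53  15 647] [369.88253478 317.35394127] ((369.9299621582031, 317.0382385253906), (12.991716384887695, 52.32377624511719), 87.95458984375)
[[506.6, 338.2], [513.9, 322.0], [559.8, 358.0], [568.6, 342.0]] [-13.35   5.45  10.65] [536.8 339.9 101. ]
[584 371  18   6  90] [593.07777778 373.9       ] ((592.5, 373.5), (5.0, 17.0), 90.0)
[[1016.4, 309.4], [1033.4, 297.0], [1096.2, 310.6], [1116.9, 297.2]] [-35.32  53.93  10.63] [1067.7  302.7  101. ]
```

```bash
python3 -m jog '[{"delta_pos":[-0.2,0.2,2.5],"rot":[0,0,0],"grip":0},{"delta_pos":[0,0,2.5],"rot":[0,0,0],"grip":0},{"delta_pos":[0,0,2.5],"rot":[0,0,0],"grip":0},{"delta_pos":[0,0,2.5],"rot":[0,0,0],"grip":0},{"delta_pos":[0,0,2.5],"rot":[0,0,0],"grip":0},{"delta_pos":[0,0,2],"rot":[0,0,0],"grip":0},{"delta_pos":[0,0,1.5],"rot":[0,0,0],"grip":0},{"delta_pos":[0,0,0],"rot":[0,0,0],"grip":0}]'
python3 -m jog '[{"delta_pos":[0,0,0],"rot":[0,0,0],"grip":0.3},{"delta_pos":[0,0,0],"rot":[0,0,0],"grip":0.5},{"delta_pos":[0,0,0],"rot":[0,0,0],"grip":0.7},{"delta_pos":[0,0,0],"rot":[0,0,0],"grip":0.8},{"delta_pos":[0,0,0],"rot":[0,0,0],"grip":1},{"delta_pos":[0,0,0],"rot":[0,0,0],"grip":1},{"delta_pos":[0,0,0],"rot":[0,0,0],"grip":1},{"delta_pos":[0,0,0],"rot":[0,0,0],"grip":1},{"delta_pos":[0,0,0],"rot":[0,0,0],"grip":1},{"delta_pos":[0,0,0],"rot":[0,0,0],"grip":1}]'
```

```text
clock: 2.3
tool_pos: [440.1, 444.6, 44.2]
tcp_rot: [-3.137, 0.002, 1.928]
ft_force: [-0.3, -0.5, -0.3]
grip_width: 1.0
finger_force: 0.0
clock: 3.13
tool_pos: [441.8, 445.0, 47.6]
tcp_rot: [-3.142, 0.0, 1.927]
ft_force: [-0.1, -0.5, -0.1]
grip_width: 0.003
finger_force: 0.0
```

The grip closed on nothing, so I'll look.

Run:
```python
from h import *
c=snap('wrist','w3.png')
s=snap('side','d3.png')
a=cv2.imread('pics/w3.png')[150:350,200:440];b=cv2.imread('pics/d3.png')[200:400,240:480]
cv2.imwrite('pics/x3.png',np.vstack([cv2.resize(np.hstack([a,b]),None,fx=1.6,fy=1.6)]))
```

```text
(no output)
```

View pics/x3.png

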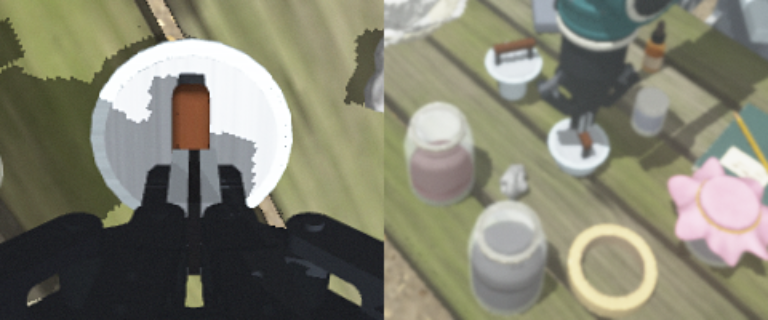

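Run:
```python
from h import *
c=snap('wrist')
print(c['o']['tool_pos'],c['o']['grip_width'])
for n,u,v,z in (('flange c',320,231,35),('far end',200+191/1.6,150+83/1.6,71),('near end',200+191/1.6,150+149/1.6,71),('flange top edge',320,150+40/1.6,35),('flange L',200+92/1.6,232,35),('flange R',200+292/1.6,232,35)):
    p=onz(c,u,v,z); print(n,p.round(1),totool(c,p).round(2)*10)
# tool points in image
T=np.linalg.inv(c['T_tool_cam'])
for q in ([0,0,0],[0,0,-19],[11,0,0],[11,0,-19],[30,0,-24],[-30,0,-24]):
    p=T@np.array(q+[1.]); x,y,zz=p[0],-p[1],-p[2]; r=np.hypot(x,y);t=np.arctan2(r,zz)*c['fx']
    print(q,c['cx']+x/r*t,c['cy']+y/r*t)
```

```text
[441.72137513 444.99162427  47.54522789] 0.0024647073846914788
flange c [441.9 447.3  35. ] [ 2.2  1.  12.5]
far end [431.8 473.7  71. ] [ 30.3   0.7 -23.5]
near end [439.2 453.9  71. ] [  9.2   0.7 -23.5]
flange top edge [429.8 479.8  35. ] [36.8  1.  12.5]
flange L [405.8 432.9  35. ] [  1.2 -37.9  12.5]
flange R [478.6 460.1  35. ] [ 1.3 39.8 12.5]
[0, 0, 0] 318.28252876745654 242.09938606253354
[0, 0, -19] 318.01677966340293 256.0692156352868
[11, 0, 0] 318.245702167411 224.11477549320585
[11, 0, -19] 317.96425427865825 236.4398602344776
[30, 0, -24] 317.795843769883 202.8707599709674
[-30, 0, -24] 318.11506310628647 308.960218292551
```

Geometrically the bar should lie between the pads, so I'll test with a small lift.

```bash
python3 -m jog '[{"delta_pos":[0,0,-0.5],"rot":[0,0,0],"grip":1},{"delta_pos":[0,0,-0.5],"rot":[0,0,0],"grip":1},{"delta_pos":[0,0,-0.5],"rot":[0,0,0],"grip":1},{"delta_pos":[0,0,-0.5],"rot":[0,0,0],"grip":1},{"delta_pos":[0,0,0],"rot":[0,0,0],"grip":1}]'
python3 - <<'E'
from h import *
c=snap('wrist','w4.png')
s=snap('side','d4.png')
a=cv2.imread('pics/w4.png')[150:400,200:440];b=cv2.imread('pics/d4.png')[220:320,300:396]
cv2.imwrite('pics/x4.png',np.hstack([cv2.resize(a,(384,400)),cv2.resize(b,(384,400),interpolation=cv2.INTER_CUBIC)]))
E
```

```text
clock: 3.7
tool_pos: [442.2, 445.5, 69.2]
tcp_rot: [3.14, -0.001, 1.927]
ft_force: [-0.5, -0.9, -0.2]
grip_width: 0.002
finger_force: 0.0
```

View pics/x4.png

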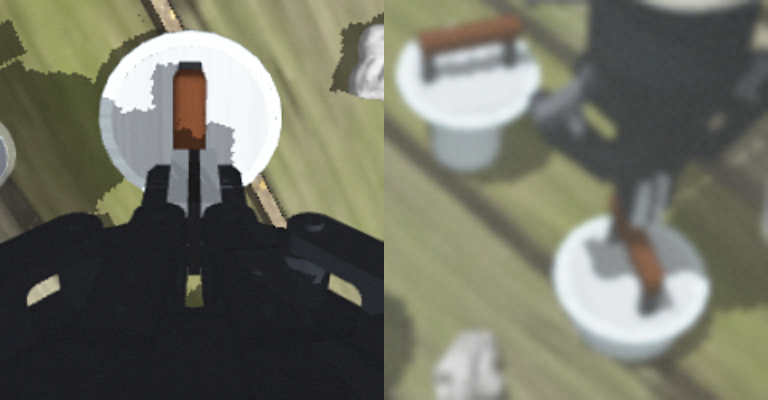

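Run:
```python
from h import *
c=snap('side');o=c['o']
def pr(p):
    q=c['view']@np.append(p,1.); return np.array([c['cx']+c['fx']*q[0]/-q[2], c['cy']-c['fy']*q[1]/-q[2]])
t=o['tool_pos']
f=lambda n,p:print(n,((pr(p)-[300,220])*4+[384,0]).round())
f('tcp',t); f('tcp+20',t+[0,0,20])
for z in(57,71):
  f('hb far %d'%z,np.array([431.8,473.7,z])); f('mid %d'%z,np.array([441.9,446,z])); f('ha %d'%z,np.array([452,418,z]))
f('flange c',np.array([441.9,446,35]))
f('foot',np.array([441.9,446,0]))
w=snap('wrist'); print(totool(w,np.array([441.9,446,71])))
for k in brown(w): print(k[0],k[1])
for k in brown(c): print(k[0],k[1])
```

```text
tcp [634. 241.]
tcp+20 [638. 216.]
hb far 57 [651. 302.]
mid 57 [632. 255.]
ha 57 [613. 210.]
hb far 71 [654. 285.]
mid 71 [634. 238.]
ha 71 [615. 193.]
flange c [627. 280.]
foot [621. 319.]
[ 0.08614444  0.05143728 -0.34100988]
[310 194  20  49 929] [319.12378902 218.31431647]
[300   0  38  31 869] [317.4556962   12.09666283]
```

The images and zero force suggest the fingertips sit above the bar at the reported TCP, so the tip is behind the nominal TCP by over 23 mm. I'll check by gently touching the bar with the fingers shut.

```bash
python3 -m jog '[{"delta_pos":[0,0,1],"rot":[0,0,0],"grip":1},{"delta_pos":[0,0,0.8],"rot":[0,0,0],"grip":1},{"delta_pos":[0,0,0],"rot":[0,0,0],"grip":1},{"delta_pos":[0,0,0],"rot":[0,0,0],"grip":1},{"delta_pos":[0,0,0.1],"rot":[0,0,0],"grip":1},{"delta_pos":[0,0,0],"rot":[0,0,0],"grip":1}]'
python3 -m jog '[{"delta_pos":[0,0,0.15],"rot":[0,0,0],"grip":1},{"delta_pos":[0,0,0],"rot":[0,0,0],"grip":1}]'
python3 -m jog '[{"delta_pos":[0,0,0.15],"rot":[0,0,0],"grip":1},{"delta_pos":[0,0,0],"rot":[0,0,0],"grip":1}]'
```

```text
clock: 4.4
tool_pos: [441.5, 444.8, 47.8]
tcp_rot: [-3.141, 0.0, 1.927]
ft_force: [-0.0, -0.3, -0.8]
grip_width: 0.001
finger_force: 0.0
clock: 4.57
tool_pos: [441.9, 445.1, 47.4]
tcp_rot: [3.141, -0.0, 1.927]
ft_force: [0.4, -0.1, -0.5]
grip_width: -0.002
finger_force: 0.1
clock: 4.73
tool_pos: [442.2, 445.4, 47.3]
tcp_rot: [3.14, -0.001, 1.927]
ft_force: [-4.7, -4.0, 17.2]
grip_width: 0.0
finger_force: 8.6
```

Contact came at a reported TCP z of about 47, with the bar's top at 71. The shut tips therefore sit about 24 mm behind the nominal TCP. I'll open and grasp 26 mm lower than planned, at TCP z of about 21.

```bash
python3 -m jog '[{"delta_pos":[0,0,-1.5],"rot":[0,0,0],"grip":1},{"delta_pos":[0,0,-1.5],"rot":[0,0,0],"grip":0},{"delta_pos":[0,0,0],"rot":[0,0,0],"grip":0},{"delta_pos":[0,0,0],"rot":[0,0,0],"grip":0},{"delta_pos":[0,0,0],"rot":[0,0,0],"grip":0},{"delta_pos":[0,0,0],"rot":[0,0,0],"grip":0},{"delta_pos":[0,0,0],"rot":[0,0,0],"grip":0},{"delta_pos":[0,0,0],"rot":[0,0,0],"grip":0},{"delta_pos":[0,0,0],"rot":[0,0,0],"grip":0}]'
python3 -m jog '[{"delta_pos":[0,0,1],"rot":[0,0,0],"grip":0},{"delta_pos":[0,0,1],"rot":[0,0,0],"grip":0},{"delta_pos":[0,0,1],"rot":[0,0,0],"grip":0},{"delta_pos":[0,0,1],"rot":[0,0,0],"grip":0},{"delta_pos":[0,0,0.7],"rot":[0,0,0],"grip":0},{"delta_pos":[0,0,0.7],"rot":[0,0,0],"grip":0},{"delta_pos":[0,0,0],"rot":[0,0,0],"grip":0}]'
python3 -m jog '[{"delta_pos":[0,0,0],"rot":[0,0,0],"grip":1},{"delta_pos":[0,0,0],"rot":[0,0,0],"grip":1},{"delta_pos":[0,0,0],"rot":[0,0,0],"grip":1},{"delta_pos":[0,0,0],"rot":[0,0,0],"grip":1},{"delta_pos":[0,0,0],"rot":[0,0,0],"grip":1},{"delta_pos":[0,0,0],"rot":[0,0,0],"grip":1},{"delta_pos":[0,0,0],"rot":[0,0,0],"grip":1},{"delta_pos":[0,0,0],"rot":[0,0,0],"grip":1},{"delta_pos":[0,0,0],"rot":[0,0,0],"grip":1}]'
```

```text
clock: 5.48
tool_pos: [441.6, 444.9, 75.2]
tcp_rot: [-3.141, 0.0, 1.927]
ft_force: [0.1, -1.2, 0.6]
grip_width: 1.002
finger_force: 0.0
clock: 6.07
tool_pos: [441.2, 444.5, 19.6]
tcp_rot: [-3.14, 0.001, 1.927]
ft_force: [0.2, 0.1, -0.9]
grip_width: 1.002
finger_force: 0.0
clock: 6.82
tool_pos: [441.7, 445.1, 21.9]
tcp_rot: [-3.142, -0.0, 1.927]
ft_force: [-3.7, -2.2, 4.7]
grip_width: 0.129
finger_force: 61.0
```

Gripped at an opening of 0.129, 61 N. I'll lift and carry it just past the bath so the wrist camera, which sits on the tool's +x side, can see the mouth.

```bash
python3 -m jog '[{"delta_pos":[0,0,-1],"rot":[0,0,0],"grip":1},{"delta_pos":[0,0,-2.5],"rot":[0,0,0],"grip":1},{"delta_pos":[0,0,-2.5],"rot":[0,0,0],"grip":1},{"delta_pos":[0,0,-2.5],"rot":[0,0,0],"grip":1},{"delta_pos":[0,0,-2.5],"rot":[0,0,0],"grip":1},{"delta_pos":[0,0,-2],"rot":[0,0,0],"grip":1},{"delta_pos":[0,0,0],"rot":[0,0,0],"grip":1}]'
python3 -m jog '[{"delta_pos":[-2.67,-0.57,0],"rot":[0,0,0],"grip":1},{"delta_pos":[-2.67,-0.57,0],"rot":[0,0,0],"grip":1},{"delta_pos":[-2.67,-0.57,0],"rot":[0,0,0],"grip":1},{"delta_pos":[-2.67,-0.57,0],"rot":[0,0,0],"grip":1},{"delta_pos":[-2.67,-0.57,0],"rot":[0,0,0],"grip":1},{"delta_pos":[-2.67,-0.57,0],"rot":[0,0,0],"grip":1},{"delta_pos":[-2.67,-0.57,0],"rot":[0,0,0],"grip":1},{"delta_pos":[-2.67,-0.57,0],"rot":[0,0,0],"grip":1},{"delta_pos":[-2.67,-0.57,0],"rot":[0,0,0],"grip":1}]'
python3 -m jog '[{"delta_pos":[-2.67,-0.57,0],"rot":[0,0,0],"grip":1},{"delta_pos":[-2.67,-0.57,0],"rot":[0,0,0],"grip":1},{"delta_pos":[-2.67,-0.57,0],"rot":[0,0,0],"grip":1},{"delta_pos":[-2.67,-0.57,0],"rot":[0,0,0],"grip":1},{"delta_pos":[-2.67,-0.57,0],"rot":[0,0,0],"grip":1},{"delta_pos":[-2.67,-0.57,0],"rot":[0,0,0],"grip":1},{"delta_pos":[-2.67,-0.57,0],"rot":[0,0,0],"grip":1},{"delta_pos":[-2.67,-0.57,0],"rot":[0,0,0],"grip":1},{"delta_pos":[-2.67,-0.57,0],"rot":[0,0,0],"grip":1},{"delta_pos":[0,0,0],"rot":[0,0,0],"grip":1}]'
python3 - <<'E'
from h import *
c=snap('wrist','w5.png'); print(c['o']['tool_pos'],c['o']['tcp_rot'])
E
```

```text
clock: 7.4
tool_pos: [442.9, 446.0, 156.7]
tcp_rot: [3.136, -0.002, 1.927]
ft_force: [0.8, -0.2, -3.0]
grip_width: 0.127
finger_force: 60.0
clock: 8.15
tool_pos: [477.1, 200.5, 150.4]
tcp_rot: [-3.14, 0.0, 1.927]
ft_force: [1.0, 1.0, -3.8]
grip_width: 0.126
finger_force: 59.9
clock: 8.98
tool_pos: [513.2, -44.8, 150.3]
tcp_rot: [-3.14, 0.001, 1.925]
ft_force: [1.1, 0.9, -4.2]
grip_width: 0.128
finger_force: 59.9
[513.22299447 -44.7867225  150.3142347 ] [-3.14002713e+00  6.46817536e-04  1.92460161e+00]
```

View pics/w5.png

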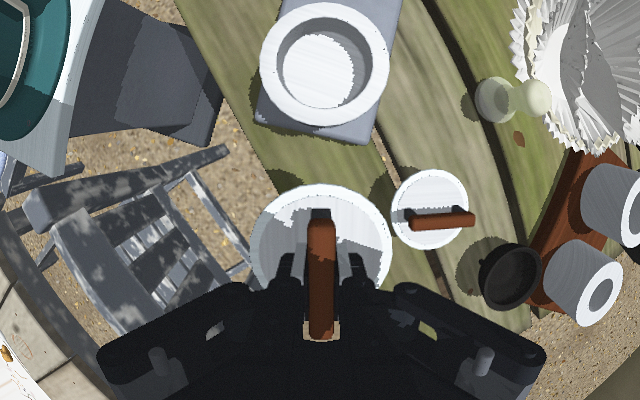

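The bath mouth is at about (324,63) with the rim spanning columns 260–390, and the well is clearly wide. The held pot hangs level, its flange about (321,250). The middle pot is at (430,208). I'll fit circles on the planes.

```bash
cat >> h.py <<'E'
def circ(P):
    P=np.array(P); k=np.ones(len(P),bool)
    for _ in range(8):
        A=np.c_[2*P[k],np.ones(k.sum())]; s=np.linalg.lstsq(A,(P[k]**2).sum(1),rcond=None)[0]
        r=np.sqrt(s[2]+s[0]**2+s[1]**2); e=abs(np.hypot(*(P-s[:2]).T)-r); k=e<max(1.,np.median(e)*2)
    return s[:2].round(1),r.round(1),int(k.sum()),len(P)
E
python3 - <<'E'
from h import *
c=snap('wrist'); im=c['img']; h=cv2.cvtColor(im,cv2.COLOR_RGB2HSV)
m=((h[...,2]>205)&(h[...,1]<40)).astype(np.uint8)*255
m[170:]=0;m[:,420:]=0;m[:,:240]=0
cs,hi=cv2.findContours(m,cv2.RETR_CCOMP,cv2.CHAIN_APPROX_NONE)
for q,g in zip(cs,hi[0]):
    if len(q)<90: continue
    q=q[:,0]; q=q[q[:,1]>2]
    print(q.min(0),q.max(0),g[3])
    for z in (105,72): print(z,circ([onz(c,*p,z)[:2] for p in q]))
# flange: radial scan
pts=[]
g=cv2.cvtColor(im,cv2.COLOR_RGB2HSV)
for a in np.radians(np.r_[175:365:3]):
    for r in range(85,45,-1):
        u,v=321+r*np.cos(a),250+r*np.sin(a)*.95
        px=g[int(v),int(u)]
        if px[1]<30 and px[2]>150: pts.append((u,v)); break
for z in (130,140,150,164): print('flange',z,circ([onz(c,*p,z)[:2] for p in pts]))
print(c['o']['tool_pos'])
E
```

```text
[259   4] [388 127] -1
105 (array([478.7,  58.9]), np.float64(43.7), 359, 359)
72 (array([476.8,  64.7]), np.float64(50.5), 359, 359)
[274  18] [372 110] 0
105 (array([478.7,  59. ]), np.float64(32.9), 232, 411)
72 (array([476.8,  64.8]), np.float64(38.0), 232, 411)
flange 130 (array([520.9, -58.7]), np.float64(47.2), 49, 64)
flange 140 (array([519.2, -54.4]), np.float64(44.7), 49, 64)
flange 150 (array([517.6, -50. ]), np.float64(42.1), 49, 64)
flange 164 (array([515.4, -43.9]), np.float64(38.6), 49, 64)
[513.00593242 -43.08528118 150.28659462]
```

The well radius of 32.9 mm confirms the 65 mm well. The bath is at (478.7, 58.9), so I'll move +10.9 cm in tool x and +0.2 in y, then check that flange and rim are concentric.

```bash
python3 -m jog '[{"delta_pos":[1.8,0.2,0],"rot":[0,0,0],"grip":1},{"delta_pos":[1.8,0,0],"rot":[0,0,0],"grip":1},{"delta_pos":[1.8,0,0],"rot":[0,0,0],"grip":1},{"delta_pos":[1.8,0,0],"rot":[0,0,0],"grip":1},{"delta_pos":[1.8,0,0],"rot":[0,0,0],"grip":1},{"delta_pos":[1.88,0,0],"rot":[0,0,0],"grip":1},{"delta_pos":[0,0,0.8],"rot":[0,0,0],"grip":1},{"delta_pos":[0,0,0.8],"rot":[0,0,0],"grip":1},{"delta_pos":[0,0,0],"rot":[0,0,0],"grip":1},{"delta_pos":[0,0,0],"rot":[0,0,0],"grip":1}]'
python3 - <<'E'
from h import *
c=snap('wrist','w6.png'); print(c['o']['tool_pos'],c['o']['tcp_rot'])
cv2.imwrite('pics/w6c.png',cv2.resize(cv2.imread('pics/w6.png')[130:350,200:440],None,fx=2.5,fy=2.5))
E
```

```text
clock: 9.92
tool_pos: [476.9, 61.3, 134.7]
tcp_rot: [-3.14, -0.0, 1.927]
ft_force: [-0.6, -0.0, -2.7]
grip_width: 0.126
finger_force: 59.8
[476.87051682  61.31046219 134.66844951] [-3.14011141e+00 -3.13357929e-04  1.92726995e+00]
```

View pics/w6c.png

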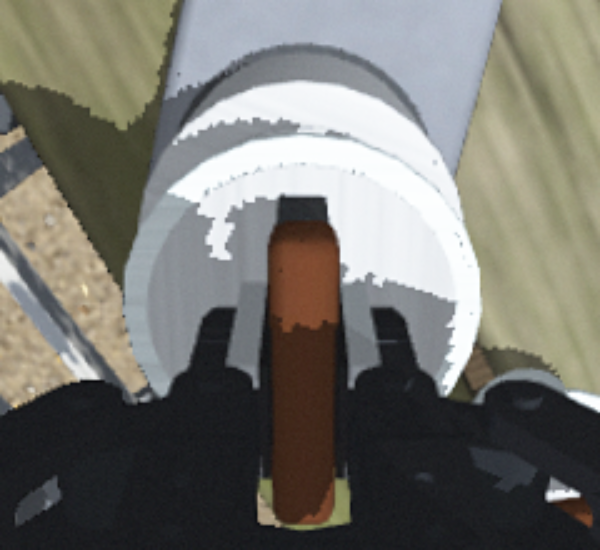

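The flange is laterally centred on the bath (columns 125–481 crop, mid 303; rim mid also about 303). I'll check the tool-x direction from the far edges (rim row 80, flange row 133).

Run:
```python
from h import *
c=snap('wrist')
T=lambda u,v,z:(totool(c,onz(c,200+u/2.5,130+v/2.5,z))*10).round(1)
print('rim far',T(303,80,105),'-45'); print('flange far',T(303,133,148),'-40')
print('flange L R',T(125,295,148),T(481,295,148)); print('rim R',T(462,195,105),'L',T(142,205,105))
print('bath c in tool',totool(c,np.array([478.7,58.9,105]))*10, c['o']['tool_pos'])
for k in brown(c): print(k[0],[T(303,y,148+36) for y in (222,522)])
```

```text
rim far [42.1  1.7 30.3] -45
flange far [ 37.2   1.6 -12.8] -40
flange L R [  1.4 -37.2 -12.7] [  1.4  40.5 -12.8]
rim R [11.7 44.1 30.2] L [  8.8 -41.4  30.3]
bath c in tool [-2.65585752  0.66917818 30.24770225] [477.16994285  61.16216501 135.24841161]
[ 307  219   29  121 2995] [array([ 30.2,   1.6, -48.8]), array([-30.7,   1.7, -48.8])]
[597 239  26  19 212] [array([ 30.2,   1.6, -48.8]), array([-30.7,   1.7, -48.8])]
[ 513  248   71   90 2812] [array([ 30.2,   1.6, -48.8]), array([-30.7,   1.7, -48.8])]
[424 329  13  11  88] [array([ 30.2,   1.6, -48.8]), array([-30.7,   1.7, -48.8])]
```

```bash
python3 -m jog '[{"delta_pos":[-0.1,0,0.4],"rot":[0,0,0],"grip":1},{"delta_pos":[0,0,0.4],"rot":[0,0,0],"grip":1},{"delta_pos":[0,0,0.2],"rot":[0,0,0],"grip":1},{"delta_pos":[0,0,0.2],"rot":[0,0,0],"grip":1},{"delta_pos":[0,0,0],"rot":[0,0,0],"grip":1}]'
python3 -m jog '[{"delta_pos":[0,0,0.4],"rot":[0,0,0],"grip":1},{"delta_pos":[0,0,0.3],"rot":[0,0,0],"grip":1},{"delta_pos":[0,0,0],"rot":[0,0,0],"grip":1}]'
```

```text
clock: 10.43
tool_pos: [477.4, 60.4, 123.1]
tcp_rot: [-3.141, -0.0, 1.927]
ft_force: [0.0, -0.0, -4.4]
grip_width: 0.134
finger_force: 59.8
clock: 10.68
tool_pos: [477.3, 60.6, 115.8]
tcp_rot: [-3.141, -0.0, 1.927]
ft_force: [0.2, -0.3, -3.1]
grip_width: 0.126
finger_force: 59.8
```

It is 11 mm inside the well with no contact, so I'll continue.

```bash
python3 -m jog '[{"delta_pos":[0,0,0.4],"rot":[0,0,0],"grip":1},{"delta_pos":[0,0,0.4],"rot":[0,0,0],"grip":1},{"delta_pos":[0,0,0.4],"rot":[0,0,0],"grip":1},{"delta_pos":[0,0,0.4],"rot":[0,0,0],"grip":1},{"delta_pos":[0,0,0.1],"rot":[0,0,0],"grip":1},{"delta_pos":[0,0,0],"rot":[0,0,0],"grip":1}]'
python3 -m jog '[{"delta_pos":[0,0,0.1],"rot":[0,0,0],"grip":1},{"delta_pos":[0,0,0.1],"rot":[0,0,0],"grip":1},{"delta_pos":[0,0,0],"rot":[0,0,0],"grip":1}]'
```

```text
clock: 11.18
tool_pos: [477.4, 60.6, 99.1]
tcp_rot: [-3.141, -0.0, 1.927]
ft_force: [0.5, 0.8, -3.5]
grip_width: 0.126
finger_force: 59.8
clock: 11.43
tool_pos: [477.6, 60.6, 97.6]
tcp_rot: [3.142, -0.0, 1.927]
ft_force: [0.6, -0.4, -2.8]
grip_width: 0.127
finger_force: 59.8
```

```bash
python3 -m jog '[{"delta_pos":[0,0,0.1],"rot":[0,0,0],"grip":1},{"delta_pos":[0,0,0],"rot":[0,0,0],"grip":1}]'
python3 -m jog '[{"delta_pos":[0,0,0.1],"rot":[0,0,0],"grip":1},{"delta_pos":[0,0,0],"rot":[0,0,0],"grip":1}]'
```

```text
clock: 11.6
tool_pos: [477.7, 60.5, 96.8]
tcp_rot: [3.141, 0.0, 1.927]
ft_force: [0.2, -1.2, -1.3]
grip_width: 0.126
finger_force: 60.2
clock: 11.77
tool_pos: [477.7, 60.5, 96.6]
tcp_rot: [3.141, 0.0, 1.927]
ft_force: [-8.6, -1.3, 9.6]
grip_width: 0.129
finger_force: 61.6
```

Seated at TCP z 96.6 with contact force (predicted 96.7). I'll release and rise.

```bash
python3 -m jog '[{"delta_pos":[0,0,-0.1],"rot":[0,0,0],"grip":0.8},{"delta_pos":[0,0,0],"rot":[0,0,0],"grip":0.5},{"delta_pos":[0,0,0],"rot":[0,0,0],"grip":0},{"delta_pos":[0,0,0],"rot":[0,0,0],"grip":0},{"delta_pos":[0,0,0],"rot":[0,0,0],"grip":0},{"delta_pos":[0,0,0],"rot":[0,0,0],"grip":0},{"delta_pos":[0,0,0],"rot":[0,0,0],"grip":0},{"delta_pos":[0,0,0],"rot":[0,0,0],"grip":0}]'
python3 -m jog '[{"delta_pos":[0,0,-1],"rot":[0,0,0],"grip":0},{"delta_pos":[0,0,-2.5],"rot":[0,0,0],"grip":0},{"delta_pos":[0,0,-2.5],"rot":[0,0,0],"grip":0},{"delta_pos":[0,0,-2.5],"rot":[0,0,0],"grip":0},{"delta_pos":[0,0,-1.5],"rot":[0,0,0],"grip":1},{"delta_pos":[0,0,0],"rot":[0,0,0],"grip":1},{"delta_pos":[0,0,0],"rot":[0,0,0],"grip":1},{"delta_pos":[0,0,0],"rot":[0,0,0],"grip":1},{"delta_pos":[0,0,0],"rot":[0,0,0],"grip":1},{"delta_pos":[0,0,0],"rot":[0,0,0],"grip":1}]'
python3 - <<'E'
from h import *
c=snap('wrist','w7.png'); print(c['o']['tool_pos'],c['o']['tcp_rot'])
s=snap('side','d7.png')
a=cv2.imread('pics/w7.png')[0:340,150:490];b=cv2.imread('pics/d7.png')[130:230,300:400]
cv2.imwrite('pics/x7.png',np.hstack([cv2.resize(a,(400,400)),cv2.resize(b,(400,400),interpolation=cv2.INTER_CUBIC)]))
E
```

```text
clock: 12.43
tool_pos: [477.6, 60.6, 96.6]
tcp_rot: [3.142, 0.0, 1.927]
ft_force: [-0.3, -0.0, -0.2]
grip_width: 1.003
finger_force: 0.0
clock: 13.27
tool_pos: [477.2, 60.5, 195.6]
tcp_rot: [-3.14, -0.0, 1.927]
ft_force: [-0.1, -0.3, -0.4]
grip_width: 0.146
finger_force: 0.0
[477.21901704  60.54377826 195.63986839] [-3.14016977e+00 -4.02069099e-04  1.92727612e+00]
```

View pics/x7.png

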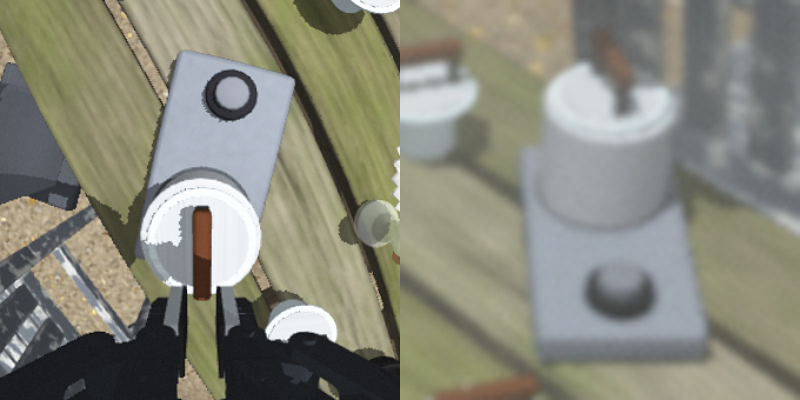

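The pot sits home, its flange flat on the rim in both views. The jog button is at wrist pixel (347,79) and side pixel (355,200). I'll triangulate.

Run:
```python
from h import *
w=snap('wrist');s=snap('side')
a,d=ray(w,150+232*.85-.5,93*.85-.5);b,e=ray(s,354.9,199.3)
d/=np.linalg.norm(d);e/=np.linalg.norm(e)
t=np.linalg.lstsq(np.c_[d,-e],b-a,rcond=None)[0];p,q=a+t[0]*d,b+t[1]*e
print(p,q)
for z in(40,45,50,55,60):
    j=onz(w,150+232*.85-.5,93*.85-.5,z); print(z,j.round(1),np.hypot(*(j[:2]-[478.7,58.9])).round(1),totool(w,j).round(2),onz(s,354.9,199.3,z).round(1))
print(w['o']['tool_pos'])
```

```text
[463.77388261 174.31293432  48.27601221] [461.63590883 174.4597209   48.23787093]
40 [464.  175.6  40. ] 117.6 [11.24  2.78 15.6 ] [461.1 165.1  40. ]
45 [463.9 174.8  45. ] 116.9 [11.18  2.74 15.1 ] [461.4 170.8  45. ]
50 [463.7 174.   50. ] 116.1 [11.11  2.7  14.6 ] [461.7 176.5  50. ]
55 [463.6 173.3  55. ] 115.4 [11.04  2.66 14.1 ] [462.  182.1  55. ]
60 [463.4 172.5  60. ] 114.6 [10.97  2.62 13.6 ] [462.3 187.8  60. ]
[477.34705219  60.55190846 195.96131524]
```

Jog top at about (463.5, 174, 49), 116 mm from the bath as it should be. I'll go above it with fingers shut and descend.

```bash
python3 -m jog '[{"delta_pos":[2.22,0.53,0],"rot":[0,0,0],"grip":1},{"delta_pos":[2.22,0.53,0],"rot":[0,0,0],"grip":1},{"delta_pos":[2.22,0.53,0],"rot":[0,0,0],"grip":1},{"delta_pos":[2.22,0.53,0],"rot":[0,0,0],"grip":1},{"delta_pos":[2.22,0.53,0],"rot":[0,0,0],"grip":1},{"delta_pos":[0,0,2.5],"rot":[0,0,0],"grip":1},{"delta_pos":[0,0,2.5],"rot":[0,0,0],"grip":1},{"delta_pos":[0,0,2.5],"rot":[0,0,0],"grip":1},{"delta_pos":[0,0,2.5],"rot":[0,0,0],"grip":1},{"delta_pos":[0,0,2.5],"rot":[0,0,0],"grip":1}]'
python3 -m jog '[{"delta_pos":[0,0,2],"rot":[0,0,0],"grip":1},{"delta_pos":[0,0,1.2],"rot":[0,0,0],"grip":1},{"delta_pos":[0,0,0],"rot":[0,0,0],"grip":1},{"delta_pos":[0,0,0],"rot":[0,0,0],"grip":1}]'
python3 -m jog '[{"delta_pos":[0,0,0.2],"rot":[0,0,0],"grip":1},{"delta_pos":[0,0,0.2],"rot":[0,0,0],"grip":1},{"delta_pos":[0,0,0],"rot":[0,0,0],"grip":1}]'
```

```text
clock: 14.3
tool_pos: [463.5, 173.9, 70.4]
tcp_rot: [3.141, -0.0, 1.927]
ft_force: [0.3, 0.5, -0.6]
grip_width: 0.002
finger_force: 0.0
clock: 14.63
tool_pos: [463.7, 173.8, 39.9]
tcp_rot: [-3.141, -0.0, 1.927]
ft_force: [-0.5, -0.2, 1.3]
grip_width: 0.0
finger_force: 0.0
clock: 14.88
tool_pos: [464.0, 173.9, 36.2]
tcp_rot: [3.141, 0.0, 1.927]
ft_force: [-0.7, -0.8, -0.0]
grip_width: -0.001
finger_force: 0.0
```

```bash
python3 -m jog '[{"delta_pos":[0,0,0.2],"rot":[0,0,0],"grip":1},{"delta_pos":[0,0,0.2],"rot":[0,0,0],"grip":1},{"delta_pos":[0,0,0.2],"rot":[0,0,0],"grip":1},{"delta_pos":[0,0,0],"rot":[0,0,0],"grip":1}]'
python3 -m jog '[{"delta_pos":[0,0,0.2],"rot":[0,0,0],"grip":1},{"delta_pos":[0,0,0.2],"rot":[0,0,0],"grip":1},{"delta_pos":[0,0,0],"rot":[0,0,0],"grip":1}]'
python3 -m jog '[{"delta_pos":[0,0,0.2],"rot":[0,0,0],"grip":1},{"delta_pos":[0,0,0],"rot":[0,0,0],"grip":1}]'
```

```text
clock: 15.22
tool_pos: [463.5, 173.8, 29.2]
tcp_rot: [-3.141, -0.0, 1.927]
ft_force: [-0.0, 0.8, 0.6]
grip_width: 0.0
finger_force: 0.0
clock: 15.47
tool_pos: [463.8, 173.8, 25.4]
tcp_rot: [3.141, 0.0, 1.927]
ft_force: [-0.6, 0.5, 2.2]
grip_width: -0.002
finger_force: 1.3
clock: 15.63
tool_pos: [463.8, 173.9, 23.5]
tcp_rot: [3.141, -0.0, 1.927]
ft_force: [0.3, 0.6, 3.1]
grip_width: -0.003
finger_force: 1.8
```

Spring contact has begun at about z 26. I'll go on to the hard stop.

```bash
python3 -m jog '[{"delta_pos":[0,0,0.2],"rot":[0,0,0],"grip":1},{"delta_pos":[0,0,0.1],"rot":[0,0,0],"grip":1},{"delta_pos":[0,0,0],"rot":[0,0,0],"grip":1}]'
python3 -m jog '[{"delta_pos":[0,0,0.1],"rot":[0,0,0],"grip":1},{"delta_pos":[0,0,0],"rot":[0,0,0],"grip":1}]'
```

```text
clock: 15.88
tool_pos: [464.0, 173.9, 22.0]
tcp_rot: [3.141, 0.0, 1.927]
ft_force: [-8.8, -3.1, 20.4]
grip_width: -0.002
finger_force: 10.0
clock: 16.05
tool_pos: [464.1, 174.0, 21.8]
tcp_rot: [3.141, 0.0, 1.927]
ft_force: [-13.6, -4.1, 31.0]
grip_width: 0.0
finger_force: 15.1
```

It is on the hard stop at 31 N; the force rise fits 6 mm of travel. Holding for more than 2 s.

```bash
for i in 1 2 3; do python3 -m jog '[{"delta_pos":[0,0,0],"rot":[0,0,0],"grip":1},{"delta_pos":[0,0,0],"rot":[0,0,0],"grip":1},{"delta_pos":[0,0,0],"rot":[0,0,0],"grip":1},{"delta_pos":[0,0,0],"rot":[0,0,0],"grip":1},{"delta_pos":[0,0,0],"rot":[0,0,0],"grip":1},{"delta_pos":[0,0,0],"rot":[0,0,0],"grip":1},{"delta_pos":[0,0,0],"rot":[0,0,0],"grip":1},{"delta_pos":[0,0,0],"rot":[0,0,0],"grip":1},{"delta_pos":[0,0,0],"rot":[0,0,0],"grip":1},{"delta_pos":[0,0,0],"rot":[0,0,0],"grip":1}]'; done
python3 -m jog '[{"delta_pos":[0,0,-1],"rot":[0,0,0],"grip":1},{"delta_pos":[0,0,-2.5],"rot":[0,0,0],"grip":1},{"delta_pos":[0,0,-2.5],"rot":[0,0,0],"grip":1},{"delta_pos":[0,0,-2.5],"rot":[0,0,0],"grip":1},{"delta_pos":[0,0,-2.5],"rot":[0,0,0],"grip":1},{"delta_pos":[0,0,-2.5],"rot":[0,0,0],"grip":1},{"delta_pos":[0,0,0],"rot":[0,0,0],"grip":1},{"delta_pos":[0,0,0],"rot":[0,0,0],"grip":1}]'
python3 - <<'E'
from h import *
w=snap('wrist','w8.png');s=snap('side','d8.png')
# compare side views before/after press around bath+pots
a=cv2.imread('pics/d7.png').astype(int);b=cv2.imread('pics/d8.png').astype(int)
for n,(u,v) in dict(pot=(352,150),mid=(306,155),slim=(321,240),jog=(355,200),dropper=(410,230),spice=(406,268),stone=(321,312)).items(): print(n,abs(a-b)[v-14:v+14,u-14:u+14].mean().round(1))
E
```

```text
clock: 16.88
tool_pos: [464.1, 174.0, 21.8]
tcp_rot: [3.141, 0.0, 1.927]
ft_force: [-12.5, -4.1, 30.7]
grip_width: 0.001
finger_force: 15.3
clock: 17.72
tool_pos: [464.1, 174.0, 21.8]
tcp_rot: [3.141, 0.0, 1.927]
ft_force: [-14.4, -4.1, 30.3]
grip_width: -0.001
finger_force: 15.3
clock: 18.55
tool_pos: [464.1, 174.0, 21.8]
tcp_rot: [3.141, 0.0, 1.927]
ft_force: [-13.4, -4.3, 30.0]
grip_width: -0.001
finger_force: 15.3
clock: 19.22
tool_pos: [464.1, 174.0, 155.6]
tcp_rot: [3.14, 0.0, 1.927]
ft_force: [-0.6, -0.3, -0.6]
grip_width: 0.001
finger_force: 0.0
pot 15.9
mid 4.0
slim 3.7
jog 8.9
dropper 3.2
spice 3.4
stone 4.4
```

The loose things are unchanged. The difference at the bath is the gripper standing in front of that view; nothing touched the pot. Handing in.

```bash
python3 -c "
from station import *
print(sign_off())"
```

```text
the job is handed in; nothing more can be done
None
```

The wide pot is nested fully home in the bath, the jog button was held on its stop for about 2.6 s and released, and the job is handed in; the other two pots were never touched, and I chose the wide pot by measuring the well (65 mm), so it was the only one tried.

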